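# Hold the sprung tweezers at the marked gap

## Robot

A 6-joint arm with a two-finger parallel gripper is mounted at the origin on the work surface. World frame = base frame: x ahead of the robot, y to its left, z up, the work surface at z = 0. Lengths are in mm, angles in rad, forces in N, time in s.
With the tool pointing down it reaches from about 300 to 775 mm from the base axis. Payload 14.6 kg.
Tool frame: the origin (TCP) lies on the centre line of the jaws, within the pads' length; the fingertips stand 11 mm ahead of it and the grasp point (between the pads) lies 8 mm behind it (bot.nose_length is the distance from the TCP to the fingertips, in mm); z points along the fingers, y is the line along which they close (so a half turn about z gives the same grasp; the last joint's range is limited). The gripper opens to 85 mm and grips with 20 to 120 N. Pads are 22 mm wide; open, the fingers measure 114 mm over their backs; the gripper's body (76 mm by 85 mm) begins 54 mm behind the grasp point. The pads swing forward as they close: fully open they stand 13 mm farther back than shut.
Start: joints at [-1.311, 0.3, 1.521, -0, 1.321, -0.067], TCP at [176.551, -520.883, 242.281] pointing down, gripper open.
Joint ranges: [-3.03, 3.03], [-0.79, 2.21], [0.23, 2.52], [-1.04, 4.18], [0, 3.07], [-2.55, 2.55]. Speed limits (rad/s): [2.22, 2.22, 2.57, 3.14, 3.14, 3.14].

## Interface

Orientations are given as a unit quaternion [w, x, y, z].
In Python, from station import telemetry, read_camera, camera_params, job, bot gives the robot as it stands.
- The arm moves only by the tool carry_out, never from a script. Its argument "motion" is a list of rows, each a list of 7 numbers: the shift along the tool's x, y, z in cm, then the turn, a rotation vector about the tool's x, y, z in degrees, then the opening, from 0 (shut) to 1 (fully open). A call has 1 to 5 rows; each row shifts and turns the commanded pose from where the row before left it, along the tool's axes as they then stand; what a row does not reach is not made up. A row lasts 1/10 s, in which the tool goes at most 50 mm and 8.59 degrees, less where a joint would pass 70% of its speed; a pose out of reach is approached as far as the arm can. A call with a gripper value outside its range is refused whole. The fingers move at their own pace and stop on an object; "newtons" is the grip in N (left out, the last holds). Time passes only in rows, so rows that do not move let the fingers close. It gives the time, the measured TCP pose, the force, the opening and the grip force at its end, in the units of the state.
- telemetry.read_state(): the state, without advancing time (a new reading comes with each control period).
- read_camera(name): name is "scene" or "top"; returns the picture (400x640x3 uint8, red, green, blue); there is no depth.
- camera_params(name): a dict with "mtx" (3x3 intrinsics, pixels), "R" (3x3) and "t" (3): a world point X has camera coordinates R X + t. Camera axes: x right, y down, z forward; pixel columns grow to the right and rows downward; lengths in mm; the calibration is good to about 2 mm. A picture is of the moment at which its call begins. camera_params takes no time and is no camera call.
- job.job_done(): hands the job in; it is judged then, once.
The state is a dict: "t": time; "joints": joint angles; "qd": joint speeds; "joint_torque": joint torques, N m; "position": TCP position; "ee_rot": TCP orientation; "force": force on the tool from outside, world axes, zero at the start; "wrist_torque": the same for the moment, N m; "gripper_width": finger opening in mm; "grasp_force": force on a finger pad.
Only numpy, scipy, OpenCV 4.12 (cv2) and the standard library are available. Lean on these libraries where they do the work, as an engineer would, in place of code of your own. Each camera call takes 0.05 s, during which the arm holds its last target. There are 200 camera calls.

## Task

The tweezers' opening is to be compared with the two white lines on the gauge plate, but a capped sample jar is standing on them: first move the jar into the empty steel tray, upright, and let go of it. Then pick up the big steel tweezers, bring them level and just above the plate without resting on anything, with their tips pointing along the lines, and squeeze them until one tip is over each line, so that the tip gap equals the spacing of the lines. Never pinch the tips shut and leave everything else on the bench alone; the program finishes while still holding the tweezers steady at that gap above the lines.

Things in the scene. Friction and masses are not known exactly. Their poses are not given: they have to be found in the camera images.
- plate: gauge plate fixed to the bench: flat black rectangle 110 (its x) x 90 (its y) x 6 thick, steel edge. Origin: centre of its underside, on the bench. Two white lines 2 wide and 40 long run along its x, at y = +7 and -7, centred on x = 0, on its top (z = 6). At the start its x axis points away from the robot, turned by up to about 20 degrees
- mark_left (a point): middle of the white line at y = +7 on the gauge plate's top
- mark_right (a point): middle of the white line at y = -7 on the gauge plate's top; the lines are 14 apart, centre to centre
- jar: sample jar standing on the gauge plate over the lines: glass, 38 across up to z = 42, then a white cap 40 across from z = 42 to its top at z = 60; about 90 g (varies). Origin: centre of its underside, z up
- tray: open steel tray fixed to the bench, 130 (its x) x 130 (its y) x 25 high, walls and floor about 4 to 5 thick, empty; it lies left or right of the plate. Origin: centre of its underside
- tweezers: big steel tweezers, 60 g, 187 mm long, lying left or right of the plate, arms side by side on edge, tips away from the robot (turned up to 25 deg). x runs from closed heel (-92) to tips (+95), y to the left arm, z up. Origin: midway between the dark ribbed grip pads (x -25 to 25), on the underside; it balances there, and free is 33.5 mm wide over the pads
- blade_left (a joint): closing angle of the tweezers' left arm (rad): 0 free, 0.074 at a gap of 14 mm, stop at 0.11. Arm: straight strip 3 mm thick, 14 tall (z 0 to 14), narrower at the neck, beyond x = 55 only 10, then 6 tall at the tip, centred at z = 7. It turns about an upright hinge at x = -80, y = 3 of the tweezers, spring 8 N m/rad
- blade_right (a joint): the same for the right arm, hinge at y = -3. Squeezed at the tweezers' origin to a width w (mm, over the pads) the tip gap is about 6 + 2.19 (w - 18): w = 21.7 gives 14 (the pads are then parallel), with about 7.5 N on each arm; 10 N shuts the tips
- tip_left (a point): end of the left (+y) arm on its inner face, at mid-height (7 mm above the tweezers' underside; the tip itself reaches from 4 to 10). The distance between the two tip points is the tip gap: 40 mm when free
- tip_right (a point): end of the right (-y) arm on its inner face, at mid-height, likewise
- heel (a point): rear end of the tweezers (x = -92), at mid-height (z = 7)
- tube_rack: bystander: red tube rack, 80 x 180 x 50 (some tube caps stand 12 out of it), towards the far right; origin: centre of underside
- micro_rack: bystander: green microtube rack, 60 x 100 x 30 (caps stand 12 out of it), near the robot on the left; origin: centre of underside
- tip_box: bystander: blue pipette tip box with clear lid, 88 x 128 x 62, at the far side in the middle; origin: centre of underside
- bottle: bystander: amber reagent bottle, 64 across, 130 tall, far left; origin: centre of underside
- beaker: bystander: small open glass beaker, 48 across, 50 tall, beyond the gauge plate on the right; origin: centre of underside
- dish: bystander: clear closed culture dish, 60 across, 15 tall, beyond the gauge plate on the left; origin: centre of underside
- spatula: bystander: flat steel spatula about 190 long lying across, near the robot on the right; origin: on it, at its underside
There are look-alikes about, which are no part of the job. What is shaped like the jar but orange or pink is not meant.

How it is judged (in metres and radians):
On the way, in this order (a step that is already met when the one before it is completed fails the run):
1. the jar stands upright in the tray, let go (x of jar in the frame of tray between -0.048 and 0.048 m and y of jar in the frame of tray between -0.048 and 0.048 m and z of jar in the frame of tray between -0.005 and 0.015 m and angle between jar's own z axis and vertical below 0.15 rad and linear speed of jar below 0.02 m/s and contact force between the fingers and jar below 0.05 N), for 0.2 s.
2. the tweezers are held in the fingers, lifted clear of the bench (contact force between the fingers and tweezers above 0.5 N and height (world z) of each of heel, tip_left, tip_right above 0.014 m), for 0.1 s.
At the end, for the whole second after the job is handed in: Jar upright and released in the tray. Fingers hold the tweezers still, level within 11 and along the lines within 23 degrees, clear of plate and bench; tip gap 14 mm within 3; each tip over its own line (5 mm sideways, within its length), tips' undersides at most 3 cm above the plate (all of step 1 and ((x of tip_left in the frame of plate between -0.02 and 0.02 m and y of tip_left in the frame of plate between 0.002 and 0.012 m and z of tip_left in the frame of plate between 0.0105 and 0.043 m and x of tip_right in the frame of plate between -0.02 and 0.02 m and y of tip_right in the frame of plate between -0.012 and -0.002 m and z of tip_right in the frame of plate between 0.0105 and 0.043 m) or (x of tip_left in the frame of plate between -0.02 and 0.02 m and y of tip_left in the frame of plate between -0.012 and -0.002 m and z of tip_left in the frame of plate between 0.0105 and 0.043 m and x of tip_right in the frame of plate between -0.02 and 0.02 m and y of tip_right in the frame of plate between 0.002 and 0.012 m and z of tip_right in the frame of plate between 0.0105 and 0.043 m)) and distance between tip_left and tip_right between 0.011 and 0.017 m and contact force between the fingers and tweezers above 1 N and contact force between tweezers and plate below 0.05 N and height (world z) of heel above 0.01 m and angle between tweezers's own z axis and vertical below 0.2 rad and angle between the x axis of tweezers and the x axis of plate, either way round below 0.4 rad and linear speed of tweezers below 0.02 m/s and angular speed of tweezers below 0.2 rad/s); the arm keeps its last pose, push and grip.
It fails at once if the tweezers' tips are pinched shut (gap under 5 mm) (distance between tip_left and tip_right below 0.005 m).
It fails at once if a bystander is shifted by more than 2 cm (distance of any of tube_rack, micro_rack, tip_box, bottle, beaker, dish, spatula from where it was at the start of the episode above 0.02 m).
It also fails if it takes over 64 s, if anything falls off the work surface, if the arm or the gripper's body presses on something with over 40 N, if the wrist force passes 120 N, or if a joint passes its speed limit or range.

## Working session

There is one attempt and no reset: what is moved stays moved. The work goes in short steps, Python scripts to look and compute and a tool call to move; the robot and the scene stay as the last step left them, time stands still between calls to the robot, and variables do not carry over. Pictures are saved under pics/ and viewed, at most 10 in all, crops included, and the job is handed in when it is done.

Besides the shell and the picture viewer there is one more tool, called as name([rows], argument=value, ...), one row to a line, values as JSON. carry_out: Moves the arm, as the interface text tells. Its arguments: {"type":"object","properties":{"motion":{"type":"array"},"newtons":{"type":"number"}},"required":["motion"]}

```bash
mkdir -p pics; ls
python3 - <<'E'
from station import telemetry, read_camera, camera_params
import cv2,numpy as np
for n in("top","scene"):
    im=read_camera(n); cv2.imwrite(f"pics/{n}0.png",im[:,:,::-1])
    p=camera_params(n); print(n,np.round(p["mtx"],1).tolist(),np.round(p["R"],4).tolist(),np.round(p["t"],1).tolist())
print(telemetry.read_state())
E
```

```text
pics
top [[499.9, 0.0, 318.3], [0.0, 499.9, 197.1], [0.0, 0.0, 1.0]] [[-0.0174, -0.9998, -0.0115], [-0.9962, 0.0184, -0.085], [0.0852, 0.01, -0.9963]] [13.7, 554.5, 1353.0]
scene [[450.5, 0.0, 317.8], [0.0, 450.5, 197.4], [0.0, 0.0, 1.0]] [[-0.473, 0.881, 0.0129], [0.4519, 0.2551, -0.8548], [-0.7564, -0.3985, -0.5188]] [266.3, -210.5, 1359.0]
{'t': 0.1, 'joints': array([-1.31056401e+00,  3.00448120e-01,  1.52154876e+00,  1.87321479e-05,
        1.32072308e+00, -6.66070922e-02]), 'qd': array([ 0.00119139, -0.00303677, -0.00034733, -0.00030615, -0.00113194,
       -0.00144919]), 'joint_torque': array([ 2.42149930e-03, -5.44375026e+01, -3.62369835e+01, -2.43297853e-05,
        2.99158550e-03, -3.04485968e-05]), 'position': array([ 176.52068849, -520.67782327,  241.74759094]), 'ee_rot': array([-5.61892510e-04,  9.86676912e-01,  1.62690975e-01, -4.54527576e-05]), 'force': array([-0.71501243,  0.17187318, -0.16729833]), 'wrist_torque': array([0.03518059, 0.02062828, 0.01042886]), 'grasp_force': 0.0, 'gripper_width': 85.3011102953404}
```

View pics/top0.png

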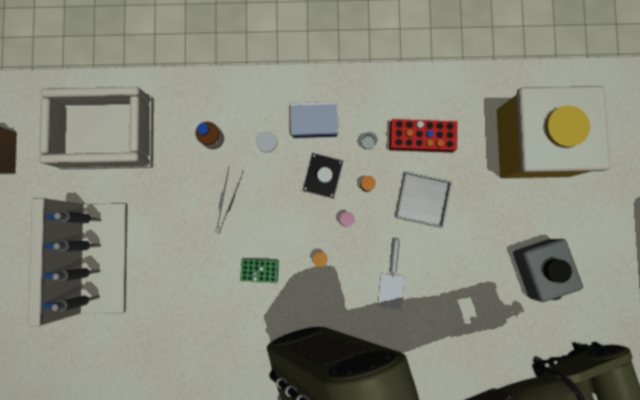

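View pics/scene0.png

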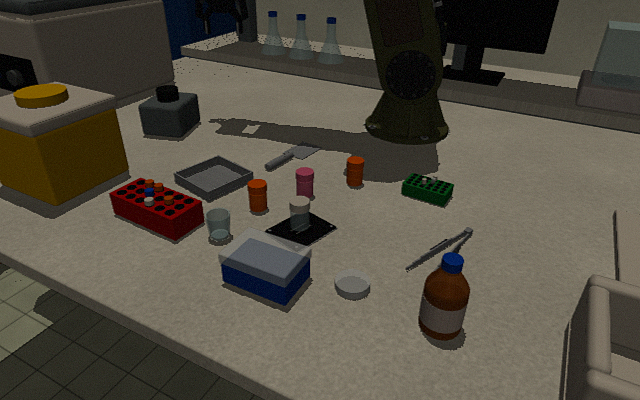

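The top view shows the plate at about (323,175) with the white-capped jar on it at (325,175). The tray is at (424,200). The tweezers have their heel at about (219,231) and tips at (229,168)/(243,172). Next I'll take finer measurements.

```bash
cat > h.py <<'E'
import numpy as np,cv2
from scipy.spatial.transform import Rotation as Ro
from station import telemetry, read_camera, camera_params
def w(n,uv,z):
    p=camera_params(n);M,R,t=(np.array(p[k],float) for k in("mtx","R","t"));t=t.ravel()
    uv=np.atleast_2d(uv).astype(float);d=np.c_[uv,np.ones(len(uv))]@np.linalg.inv(M).T@R
    c=-R.T@t; return (c+d*((z-c[2])/d[:,2])[:,None])[:,:2]
def pr(n,X):
    p=camera_params(n);M,R,t=(np.array(p[k],float) for k in("mtx","R","t"))
    q=(np.atleast_2d(X)@R.T+t.ravel())@M.T;return q[:,:2]/q[:,2:]
def st():
    s=telemetry.read_state();return s
def delta(pos,rz,s=None):
    """tool-frame shift (cm) and turn (deg) to reach tool-down pose with jaw axis y at world angle rz"""
    s=s or st();q=s["ee_rot"];R=Ro.from_quat([q[1],q[2],q[3],q[0]])
    c,sn=np.cos(rz),np.sin(rz);y=np.array([c,sn,0]);
    if y@R.as_matrix()[:,1]<0:y=-y
    z=np.array([0,0,-1.]);T=Ro.from_matrix(np.c_[np.cross(y,z),y,z])
    print("shift cm",np.round(R.inv().apply(np.array(pos)-s["position"])/10,2),"turn deg",np.round((R.inv()*T).as_rotvec(degrees=True),2))
E
python3 - <<'E'
from h import *
ims=[read_camera("top").astype(float) for _ in range(4)]
im=np.mean(ims,0).astype(np.uint8)
cv2.imwrite("pics/avg.png",im[:,:,::-1])
a=im[140:250,200:460,::-1]
cv2.imwrite("pics/z1.png",cv2.resize(a,None,fx=3,fy=3,interpolation=cv2.INTER_CUBIC))
cv2.imwrite("pics/z2.png",cv2.resize(im[155:240,205:260,::-1],None,fx=7,fy=7,interpolation=cv2.INTER_CUBIC))
g=im.max(2)
def rect(mask,z):
    c,_=cv2.findContours(mask.astype(np.uint8),cv2.RETR_EXTERNAL,cv2.CHAIN_APPROX_NONE)
    c=max(c,key=cv2.contourArea)[:,0]; return c
m=np.zeros(g.shape,bool);m[148:202,298:348]=g[148:202,298:348]<75
c=rect(m,6);W=w("top",c,6);print("plate",cv2.minAreaRect(W.astype(np.float32)))
# jar cap
m=np.zeros(g.shape,bool);m[165:186,314:336]=g[165:186,314:336]>120
ys,xs=np.nonzero(m);print("cap px",xs.mean(),ys.mean(),m.sum(),w("top",[xs.mean(),ys.mean()],60))
# tray: view later
E
```

```text
plate ((617.8043212890625, -8.51162338256836), (87.21662902832031, 106.72286987304688), 74.66815185546875)
cap px 324.5325443786982 174.2662721893491 169 [[612.8181031  -14.38324495]]
```

View pics/z1.png

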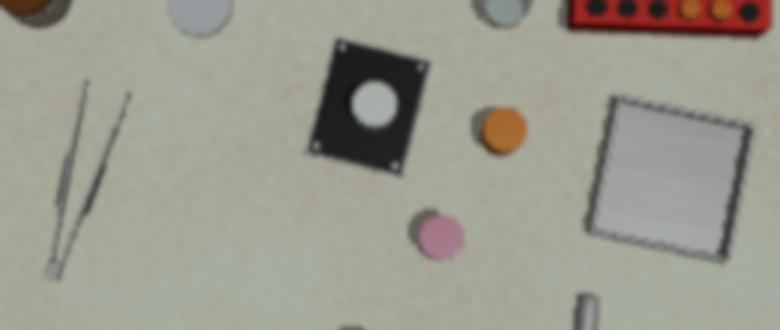

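View pics/z2.png

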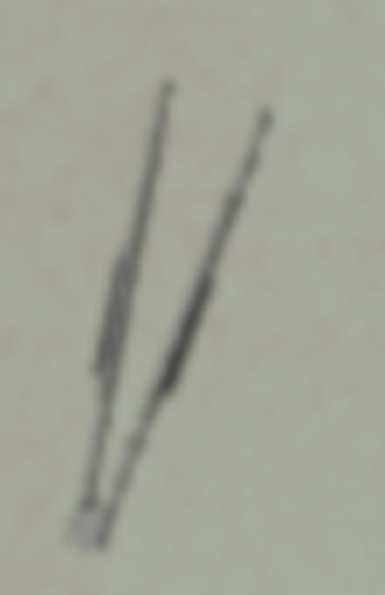

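The crops show the plate with the jar, the tray corners in z1 at (614,96), (750,127), (725,261) and (587,231), and the tweezer tips in z2 at (168,85) and (266,115), with the heel at about (86,530). Now I'll fit the poses.

Run:
```python
from h import *
from scipy.optimize import minimize
im=cv2.imread("pics/avg.png");g=cv2.GaussianBlur(im.astype(np.float32).min(2),(0,0),0.7)
t=np.array([(614,96),(750,127),(725,261),(587,231)]);t=(t+.5)/3-.5+[200,140]
W=w("top",t,25);print("tray",W.mean(0),np.round(W,0).tolist())
s=np.linspace(-75,93,120);y=3+(s+80)/175*18.5
P=np.r_[np.c_[s,y,12+0*s],np.c_[s,-y,12+0*s]]
wt=np.r_[np.where(abs(s)<25,1.,1.)]
def f(q):
    c,sn=np.cos(q[2]),np.sin(q[2]);X=np.c_[q[0]+c*P[:,0]-sn*P[:,1],q[1]+sn*P[:,0]+c*P[:,1],P[:,2]]
    u=pr("top",X).astype(np.float32);return cv2.remap(g,u[:,0].copy()[None],u[:,1].copy()[None],cv2.INTER_CUBIC).mean()
z=lambda x,y:[(x+.5)/7-.5+205,(y+.5)/7-.5+155]
T=w("top",[z(168,85),z(266,115),z(86,535)],10);print("pts",T)
m=(T[0]+T[1])/2;d=m-T[2];yaw=np.arctan2(d[1],d[0]);o=m-95*d/np.linalg.norm(d)
print(o,np.degrees(yaw),np.linalg.norm(d),np.linalg.norm(T[0]-T[1]))
r=min((minimize(f,[o[0]+a,o[1],yaw],method="Nelder-Mead",options=dict(initial_simplex=[[o[0]+a,o[1],yaw],[o[0]+a+4,o[1],yaw],[o[0]+a,o[1]+4,yaw],[o[0]+a,o[1],yaw+.04]])) for a in(-4,0,4)),key=lambda r:r.fun)
print("tw",r.x,np.degrees(r.x[2]),r.fun)
delta([613,-14.4,180],np.radians(74.7))
```

```text
tray [ 543.51428685 -282.35181062] [[620.0, -235.0], [589.0, -358.0], [467.0, -331.0], [497.0, -206.0]]
pts [[645.79716086 253.82820928]
 [632.94399942 214.59670911]
 [466.63530131 286.74814246]]
[548.48129805 261.85551259] -16.916606918503877 180.54770718606028 41.28334245595805
tw [ 5.37506434e+02  2.63176614e+02 -2.87455440e-01] -16.469983498133434 116.74949645996094
shift cm [ 57.59 -33.95   6.22] turn deg [-2.000e-02  0.000e+00  3.402e+01]
```

carry_out([
  [3.5,-2.1,0,0,0,0,1],
  [4,-2.4,0,0,0,0,1],
  [4,-2.4,0,0,0,0,1],
  [4,-2.4,0,0,0,0,1],
  [4,-2.4,0,0,0,0,1],
], newtons=20)

```text
t: 0.8
position: [324.5, -345.9, 242.4]
ee_rot: [0.0, 0.987, 0.163, 0.0]
force: [0.8, -2.0, -0.1]
gripper_width: 85.5
grasp_force: 0.0
```

carry_out([
  [4,-2.4,0,0,0,0,1],
  [4,-2.4,0,0,0,0,1],
  [4,-2.4,0,0,0,0,1],
  [4,-2.4,0,0,0,0,1],
  [4,-2.4,0,0,0,0,1],
])

```text
t: 1.3
position: [475.5, -167.9, 242.5]
ee_rot: [0.0, 0.987, 0.163, 0.0]
force: [0.4, 0.4, -0.6]
gripper_width: 85.3
grasp_force: 0.0
```

carry_out([
  [0,0,0,0,0,8,1],
  [0,0,0,0,0,8,1],
  [0,0,0,0,0,8,1],
  [0,0,0,0,0,8,1],
  [0,0,0,0,0,2,1],
])

```text
t: 1.8
position: [474.5, -169.6, 242.2]
ee_rot: [-0.0, 0.991, -0.135, -0.0]
force: [0.1, 0.1, 0.3]
gripper_width: 85.3
grasp_force: 0.0
```

```bash
python3 -c "
from h import *
print(st()['position'],st()['t']);delta([613,-14.4,120],np.radians(74.7))"
```

```text
[ 474.54863771 -169.5824018   242.24987597] 1.8
shift cm [  9.17 -18.67  12.22] turn deg [-0.    0.   -0.27]
```

carry_out([
  [1.8,-3.7,1,0,0,-0.3,1],
  [1.8,-3.7,2,0,0,0,1],
  [1.8,-3.7,3,0,0,0,1],
  [1.8,-3.7,3,0,0,0,1],
  [1.97,-3.87,3.2,0,0,0,1],
])

```text
t: 2.3
position: [609.3, -15.2, 122.6]
ee_rot: [0.0, 0.991, -0.13, 0.0]
force: [0.6, -0.7, -0.2]
gripper_width: 85.2
grasp_force: 0.0
```

carry_out([
  [0,0,0,0,0,0,1],
  [0,0,2,0,0,0,1],
  [0,0,2,0,0,0,1],
  [0,0,2,0,0,0,1],
  [0,0,1.1,0,0,0,1],
])

```text
t: 2.8
position: [607.9, -16.9, 51.6]
ee_rot: [0.0, 0.991, -0.13, -0.001]
force: [0.0, -0.2, 0.3]
gripper_width: 85.3
grasp_force: 0.0
```

Run:
```python
from h import *
print(st()['position'],st()['force'])
a=read_camera("scene")[170:260,240:370,::-1];b=read_camera("top")[140:210,260:390,::-1]
cv2.imwrite("pics/j1.png",np.vstack([cv2.resize(x,None,fx=3.5,fy=3.5,interpolation=cv2.INTER_CUBIC) for x in(a,b)]))
```

```text
[607.8944767  -16.92976216  51.59447821] [ 0.04462998 -0.16604627  0.30164526]
```

View pics/j1.png

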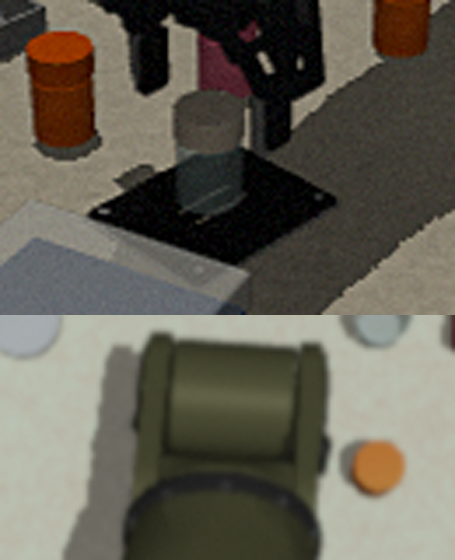

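The scene camera shows the open fingers on either side of the capped jar at cap height, so I'll centre and close.

carry_out([
  [0.4,-0.35,0.2,0,0,0,1],
  [0,0,0,0,0,0,0.3],
  [0,0,0,0,0,0,0.3],
  [0,0,0,0,0,0,0.3],
  [0,0,0,0,0,0,0.3],
], newtons=30)

```text
t: 3.4
position: [613.5, -14.3, 51.3]
ee_rot: [0.0, 0.991, -0.13, 0.0]
force: [-0.7, 0.5, 3.7]
gripper_width: 39.0
grasp_force: 30.1
```

carry_out([
  [0,0,0,0,0,0,0.3],
  [0,0,0,0,0,0,0.3],
  [0,0,0,0,0,0,0.3],
  [0,0,0,0,0,0,0.3],
  [0,0,0,0,0,0,0.3],
])

```text
t: 3.9
position: [613.5, -14.3, 51.3]
ee_rot: [-0.0, 0.991, -0.13, 0.0]
force: [-1.1, 0.3, 6.3]
gripper_width: 38.8
grasp_force: 30.1
```

carry_out([
  [0,0,-1,0,0,0,0.3],
  [0,0,-2,0,0,0,0.3],
  [0,0,-2.5,0,0,0,0.3],
  [0,0,-2.5,0,0,0,0.3],
  [0,0,0,0,0,0,0.3],
])

```text
t: 4.4
position: [614.6, -14.4, 134.7]
ee_rot: [-0.0, 0.991, -0.13, 0.003]
force: [0.8, -0.4, -1.2]
gripper_width: 38.7
grasp_force: 30.5
```

Run:
```python
from h import *
print(st()['position'],st()['force'],st()['gripper_width'])
delta([543.5,-282.4,120],np.radians(74.7))
```

```text
[614.55670666 -14.35956475 134.74690835] [ 0.80686119 -0.36593333 -1.20656226] 38.70983421452073
shift cm [ 0.06 27.73  1.45] turn deg [-0.06 -0.32  0.32]
```

carry_out([
  [0,2.5,0,0,0,0,0.3],
  [0,3.5,0,0,0,0,0.3],
  [0,4,0,0,0,0,0.3],
  [0,4,0,0,0,0,0.3],
  [0,4,0,0,0,0,0.3],
])

```text
t: 4.9
position: [565.8, -189.4, 130.2]
ee_rot: [-0.0, 0.991, -0.13, -0.0]
force: [-0.4, -0.2, -0.5]
gripper_width: 39.1
grasp_force: 30.5
```

carry_out([
  [0,4,0,0,0,0,0.3],
  [0,3.5,0,0,0,0,0.3],
  [0,2.2,0,0,0,0,0.3],
  [0,0,0,0,0,0,0.3],
  [0,0,0,0,0,0,0.3],
])

```text
t: 5.4
position: [541.3, -281.8, 130.2]
ee_rot: [-0.0, 0.991, -0.131, -0.0]
force: [0.9, 0.5, -0.3]
gripper_width: 38.8
grasp_force: 30.6
```

Run:
```python
from h import *
print(st()['position'],st()['force'],st()['gripper_width'])
delta([543.5,-282.4,51.5],np.radians(74.7))
a=read_camera("scene")[110:230,140:300,::-1]
cv2.imwrite("pics/t1.png",cv2.resize(a,None,fx=3.5,fy=3.5,interpolation=cv2.INTER_CUBIC))
```

```text
[ 541.29958096 -281.75427179  130.15574815] [ 0.94485892  0.51416699 -0.33299492] 38.82439963912653
shift cm [0.24 0.01 7.87] turn deg [-0.03  0.06  0.28]
```

View pics/t1.png

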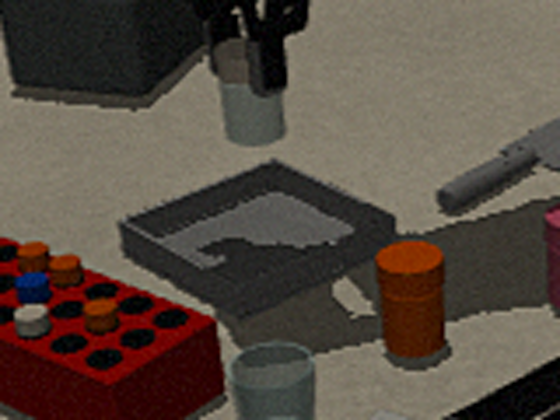

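The jar hangs upright above the tray, around (252,95) in the crop. Lowering.

carry_out([
  [0.24,0,2,0,0,0,0.3],
  [0,0,2.5,0,0,0,0.3],
  [0,0,2,0,0,0,0.3],
  [0,0,0.7,0,0,0,0.3],
  [0,0,0.3,0,0,0,0.3],
])

```text
t: 5.95
position: [544.1, -281.6, 55.3]
ee_rot: [-0.0, 0.992, -0.13, -0.0]
force: [0.6, -1.3, -0.1]
gripper_width: 39.0
grasp_force: 30.6
```

carry_out([
  [0,0,0.2,0,0,0,0.3],
  [0,0,0,0,0,0,0.3],
])

```text
t: 6.15
position: [544.3, -282.4, 54.4]
ee_rot: [0.0, 0.991, -0.13, 0.0]
force: [-0.5, 0.0, -0.5]
gripper_width: 39.1
grasp_force: 30.6
```

carry_out([
  [0,0,0.2,0,0,0,0.3],
  [0,0,0.1,0,0,0,0.3],
  [0,0,0,0,0,0,0.3],
])

```text
t: 6.45
position: [544.0, -282.5, 50.8]
ee_rot: [0.0, 0.991, -0.13, 0.0]
force: [0.5, 0.0, -0.1]
gripper_width: 39.0
grasp_force: 30.6
```

carry_out([
  [0,0,0.1,0,0,0,0.3],
  [0,0,0,0,0,0,0.3],
  [0,0,0,0,0,0,0.3],
])

```text
t: 6.75
position: [544.0, -282.5, 49.7]
ee_rot: [-0.0, 0.991, -0.13, -0.0]
force: [-0.3, -0.5, -0.8]
gripper_width: 39.1
grasp_force: 30.6
```

carry_out([
  [0,0,0.1,0,0,0,0.3],
  [0,0,0,0,0,0,0.3],
  [0,0,0,0,0,0,0.3],
])

```text
t: 7.05
position: [544.2, -282.6, 49.3]
ee_rot: [0.0, 0.991, -0.13, 0.0]
force: [-1.5, 2.6, 4.8]
gripper_width: 38.9
grasp_force: 31.0
```

Contact with the tray floor, so I'll release and rise.

carry_out([
  [0,0,0,0,0,0,0.9],
  [0,0,0,0,0,0,0.9],
  [0,0,0,0,0,0,0.9],
  [0,0,0,0,0,0,0.9],
  [0,0,0,0,0,0,0.9],
])

```text
t: 7.55
position: [543.9, -282.4, 48.6]
ee_rot: [-0.0, 0.991, -0.13, -0.0]
force: [-0.5, 0.3, -0.1]
gripper_width: 77.1
grasp_force: 0.0
```

carry_out([
  [0,0,-1,0,0,0,0.9],
  [0,0,-3,0,0,0,0.9],
  [0,0,-4,0,0,0,0.9],
  [0,0,-4,0,0,0,0.9],
  [0,0,-3,0,0,0,0.9],
])

```text
t: 8.05
position: [544.2, -282.6, 202.4]
ee_rot: [0.001, 0.991, -0.13, 0.001]
force: [0.6, 0.2, -0.9]
gripper_width: 77.0
grasp_force: 0.0
```

carry_out([
  [0,-4,0,0,0,0,0.9],
  [0,-4,0,0,0,0,0.9],
  [0,-4,0,0,0,0,0.9],
  [0,-4,0,0,0,0,0.9],
  [0,-4,0,0,0,0,0.9],
])

```text
t: 8.55
position: [595.8, -87.7, 199.7]
ee_rot: [0.0, 0.991, -0.13, 0.0]
force: [0.1, -0.3, -0.2]
gripper_width: 77.0
grasp_force: 0.0
```

Run:
```python
from h import *
print(st()['position'],st()['t'])
im=np.mean([read_camera("top").astype(float) for _ in range(4)],0).astype(np.uint8)[:,:,::-1]
cv2.imwrite("pics/avg2.png",im)
a=cv2.resize(im[150:240,380:460],None,fx=4,fy=4,interpolation=cv2.INTER_CUBIC)
b=cv2.resize(im[150:240,295:355],None,fx=4,fy=4,interpolation=cv2.INTER_CUBIC)
cv2.imwrite("pics/t2.png",np.hstack([b,a]))
```

```text
[595.84405583 -87.6569796  199.6978565 ] 8.55
```

View pics/t2.png

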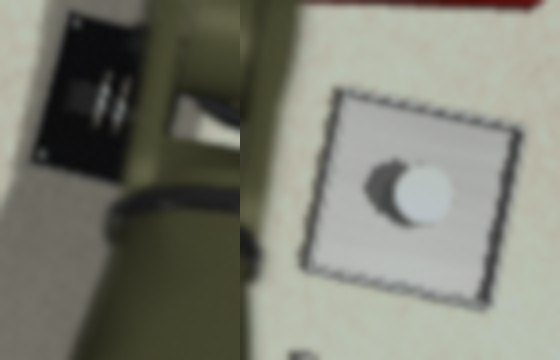

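The jar stands upright in the tray, with its cap at (424,193) in the crop. The white lines are now visible on the plate. I'll refine the tweezers' x position from the earlier image before moving on.

Run:
```python
from h import *
im=cv2.imread("pics/avg.png");g=im.astype(np.float32).min(2)
z=lambda x,y:[(x+.5)/7-.5+205,(y+.5)/7-.5+155]
yaw=np.radians(-16.5);c,s=np.cos(yaw),np.sin(yaw);R=np.array([[c,-s],[s,c]])
print("pads",w("top",[z(110,315),z(187,335)],13).mean(0))
# rectify: 1 mm grid, tweezers frame about (540,262.5)
o=np.array([542,262.])
xs=np.arange(-110,125);ys=np.arange(-40,41)
X,Y=np.meshgrid(xs,ys,indexing="ij");P=np.c_[X.ravel(),Y.ravel()]@R.T+o
u=pr("top",np.c_[P,12+0*P[:,0]]).astype(np.float32).reshape(X.shape+(2,))
q=cv2.remap(g,u,None,cv2.INTER_CUBIC)
for x in range(-108,122,4):
    r=q[xs==x][0];r2=cv2.GaussianBlur(r[None],(0,0),1)[0]
    l=np.argmin(r2[40:])+40;k=np.argmin(r2[:41])
    print(x,ys[l],int(r2[l]),ys[k],int(r2[k]), "dark",int((150-r).clip(0).sum()))
cv2.imwrite("pics/rect.png",cv2.resize(q.T.clip(0,255).astype(np.uint8),None,fx=3.3,fy=4))
```

```text
pads [549.34762923 261.2275559 ]
-108 17 150 -11 150 dark 0
-104 27 149 -1 150 dark 0
-100 13 149 -1 150 dark 3
-96 14 149 0 151 dark 2
-92 15 150 -1 152 dark 0
-88 2 149 0 150 dark 0
-84 1 140 -5 140 dark 132
-80 0 137 -5 117 dark 306
-76 7 135 -5 118 dark 348
-72 6 135 -5 116 dark 331
-68 5 115 -5 117 dark 493
-64 4 111 -5 126 dark 401
-60 5 119 -6 130 dark 303
-56 6 119 -6 122 dark 366
-52 6 125 -6 123 dark 327
-48 6 126 -6 130 dark 264
-44 7 122 -7 126 dark 306
-40 8 122 -7 117 dark 402
-36 7 118 -8 120 dark 391
-32 8 119 -8 128 dark 309
-28 8 120 -9 116 dark 389
-24 9 111 -9 114 dark 497
-20 10 107 -10 104 dark 644
-16 10 109 -11 89 dark 943
-12 15 101 -12 77 dark 1092
-8 13 98 -13 75 dark 1110
-4 15 95 -13 75 dark 1137
0 15 99 -13 79 dark 1072
4 13 101 -14 83 dark 1032
8 14 100 -14 82 dark 1011
12 16 101 -14 78 dark 1044
16 17 105 -15 81 dark 981
20 18 106 -15 87 dark 924
24 16 102 -15 85 dark 966
28 17 106 -16 89 dark 890
32 15 110 -15 99 dark 700
36 15 107 -15 113 dark 568
40 15 109 -16 109 dark 576
44 16 109 -16 111 dark 544
48 16 108 -16 113 dark 530
52 17 111 -17 113 dark 527
56 17 110 -17 109 dark 546
60 17 110 -17 108 dark 550
64 18 112 -17 106 dark 583
68 18 113 -18 120 dark 457
72 18 113 -18 130 dark 376
76 19 115 -19 121 dark 413
80 19 115 -20 117 dark 475
84 19 119 -20 122 dark 405
88 20 120 -19 130 dark 302
92 21 122 -20 131 dark 286
96 21 127 -20 122 dark 312
100 21 122 -20 120 dark 367
104 21 137 -19 142 dark 112
108 7 149 -14 150 dark 4
112 20 149 -15 150 dark 3
116 22 148 -19 149 dark 6
120 36 149 -5 151 dark 0
```

View pics/rect.png

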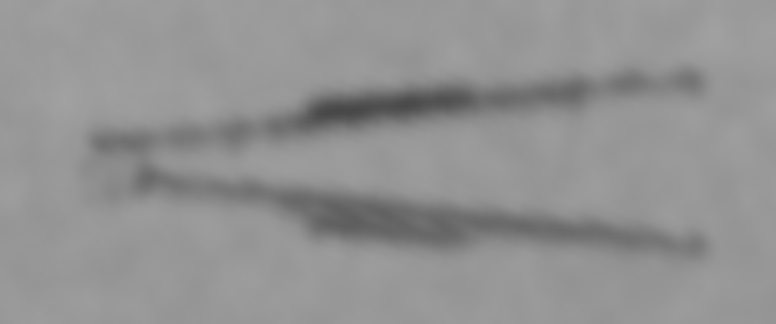

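Pads span −19 to +32 in this rectified frame and the heel is at −85, so the tweezers' origin is about 7 mm further along: (548.8, 260.3), yaw −16.5°.

Run:
```python
from h import *
delta([548.8,260.3,80],np.radians(73.5))
```

```text
shift cm [-13.51 -32.52  11.92] turn deg [ 0.   -0.04  1.62]
```

carry_out([
  [-1.6,-4,0,0,0,1.6,0.7],
  [-1.6,-4,0,0,0,0,0.7],
  [-1.6,-4,0,0,0,0,0.7],
  [-1.6,-4,0,0,0,0,0.7],
  [-1.6,-4,0,0,0,0,0.7],
])

```text
t: 9.25
position: [574.7, 125.4, 199.3]
ee_rot: [0.0, 0.989, -0.145, 0.0]
force: [1.0, 0.5, 0.1]
gripper_width: 59.4
grasp_force: 0.0
```

carry_out([
  [-1.6,-4,2,0,0,0,0.7],
  [-1.6,-4,3,0,0,0,0.7],
  [-1.3,-3,3,0,0,0,0.7],
  [0,0,2,0,0,0,0.7],
  [0,0,0,0,0,0,0.7],
])

```text
t: 9.75
position: [562.3, 240.5, 97.6]
ee_rot: [0.001, 0.99, -0.144, -0.002]
force: [0.1, -1.4, 0.2]
gripper_width: 59.7
grasp_force: 0.0
```

Run:
```python
from h import *
print(st()['position'],st()['gripper_width'])
delta([548.8,260.3,40],np.radians(73.5))
im=np.mean([read_camera("top").astype(float) for _ in range(4)],0)
g=im.min(2).astype(np.float32)
# rectify plate
for z0 in (6,):
  best=None
  for yd in np.arange(-20,-9,.5):
    yaw=np.radians(yd);c,s=np.cos(yaw),np.sin(yaw);R=np.array([[c,-s],[s,c]]);o=np.array([617.8,-8.5])
    xs=np.arange(-30,31,1.);ys=np.arange(-30,30.1,.5)
    X,Y=np.meshgrid(xs,ys,indexing="ij");P=np.c_[X.ravel(),Y.ravel()]@R.T+o
    u=pr("top",np.c_[P,6+0*P[:,0]]).astype(np.float32).reshape(X.shape+(2,))
    q=cv2.remap(g,u,None,cv2.INTER_CUBIC)
    pr_y=q[15:46].mean(0);sc=pr_y.std()
    if best is None or sc>best[0]:best=(sc,yd,pr_y,q)
  sc,yd,p,q=best;print("yaw",yd,"y profile",list(zip(ys[::2],p[::2].astype(int))))
  qq=np.abs(ys)<13;b=q[:,qq].mean(1);print("x profile",list(zip(xs[::3],b[::3].astype(int))))
cv2.imwrite("pics/plate.png",np.ascontiguousarray(im.astype(np.uint8)[:,:,::-1]))
```

```text
[562.27529953 240.47847295  97.55370411] 59.71702488674388
shift cm [-1.84 -1.53  5.76] turn deg [ 0.17  0.22 -0.08]
yaw -15.5 y profile [(np.float64(-30.0), np.int64(34)), (np.float64(-29.0), np.int64(34)), (np.float64(-28.0), np.int64(34)), (np.float64(-27.0), np.int64(35)), (np.float64(-26.0), np.int64(34)), (np.float64(-25.0), np.int64(34)), (np.float64(-24.0), np.int64(34)), (np.float64(-23.0), np.int64(34)), (np.float64(-22.0), np.int64(34)), (np.float64(-21.0), np.int64(34)), (np.float64(-20.0), np.int64(34)), (np.float64(-19.0), np.int64(34)), (np.float64(-18.0), np.int64(34)), (np.float64(-17.0), np.int64(34)), (np.float64(-16.0), np.int64(34)), (np.float64(-15.0), np.int64(33)), (np.float64(-14.0), np.int64(34)), (np.float64(-13.0), np.int64(39)), (np.float64(-12.0), np.int64(47)), (np.float64(-11.0), np.int64(58)), (np.float64(-10.0), np.int64(72)), (np.float64(-9.0), np.int64(86)), (np.float64(-8.0), np.int64(95)), (np.float64(-7.0), np.int64(97)), (np.float64(-6.0), np.int64(91)), (np.float64(-5.0), np.int64(81)), (np.float64(-4.0), np.int64(68)), (np.float64(-3.0), np.i
[... 1150 characters left out ...]
0), np.int64(35)), (np.float64(-27.0), np.int64(35)), (np.float64(-24.0), np.int64(36)), (np.float64(-21.0), np.int64(43)), (np.float64(-18.0), np.int64(54)), (np.float64(-15.0), np.int64(66)), (np.float64(-12.0), np.int64(70)), (np.float64(-9.0), np.int64(67)), (np.float64(-6.0), np.int64(65)), (np.float64(-3.0), np.int64(67)), (np.float64(0.0), np.int64(68)), (np.float64(3.0), np.int64(66)), (np.float64(6.0), np.int64(66)), (np.float64(9.0), np.int64(69)), (np.float64(12.0), np.int64(67)), (np.float64(15.0), np.int64(63)), (np.float64(18.0), np.int64(59)), (np.float64(21.0), np.int64(46)), (np.float64(24.0), np.int64(35)), (np.float64(27.0), np.int64(32)), (np.float64(30.0), np.int64(32))]
```

carry_out([
  [-0.9,-0.8,1.5,0,0,0,0.65],
  [-0.9,-0.7,2,0,0,0,0.65],
  [0,0,2,0,0,0,0.65],
  [0,0,0,0,0,0,0.65],
  [0,0,0,0,0,0,0.65],
])

```text
t: 10.45
position: [550.3, 261.0, 45.4]
ee_rot: [-0.0, 0.99, -0.144, -0.0]
force: [0.4, 0.6, 0.1]
gripper_width: 55.8
grasp_force: 0.0
```

Run:
```python
from h import *
print(st()['position'],st()['gripper_width'])
delta([548.8,260.3,14],np.radians(73.5))
```

```text
[550.28655999 261.00771029  45.40892011] 55.79156615745684
shift cm [-0.12  0.11  3.14] turn deg [-0.    0.   -0.08]
```

carry_out([
  [-0.1,0.1,1,0,0,0,0.65],
  [0,0,1,0,0,0,0.6],
  [0,0,1,0,0,0,0.6],
  [0,0,0,0,0,0,0.6],
  [0,0,0,0,0,0,0.6],
])

```text
t: 10.95
position: [549.0, 260.2, 14.9]
ee_rot: [0.0, 0.99, -0.144, -0.0]
force: [-0.3, -0.1, -0.2]
gripper_width: 51.5
grasp_force: 0.0
```

Run:
```python
from h import *
print(st()['position'],st()['gripper_width'],st()['force'])
delta([548.8,260.3,13.5],np.radians(73.5))
a=read_camera("scene")[215:280,390:490,::-1]
cv2.imwrite("pics/g1.png",cv2.resize(a,None,fx=6,fy=6,interpolation=cv2.INTER_CUBIC))
```

```text
[549.00784314 260.17507907  14.89250962] 51.54738796818081 [-0.32710552 -0.13034419 -0.23543608]
shift cm [-0.02 -0.01  0.14] turn deg [ 0.02  0.02 -0.08]
```

View pics/g1.png

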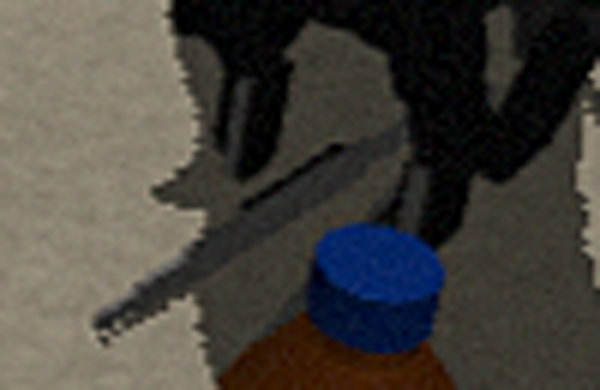

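The fingers straddle the tweezers at the pads. I'll close gradually under width control.

carry_out([
  [0,0,0,0,0,0,0.45],
  [0,0,0,0,0,0,0.4],
  [0,0,0,0,0,0,0.36],
  [0,0,0,0,0,0,0.34],
  [0,0,0,0,0,0,0.34],
], newtons=20)

```text
t: 11.5
position: [549.4, 260.3, 15.8]
ee_rot: [-0.0, 0.99, -0.144, 0.001]
force: [-1.5, -1.3, 5.2]
gripper_width: 29.3
grasp_force: 4.3
```

carry_out([
  [0,0,0,0,0,0,0.32],
  [0,0,0,0,0,0,0.3],
  [0,0,0,0,0,0,0.3],
  [0,0,0,0,0,0,0.3],
  [0,0,0,0,0,0,0.3],
])

```text
t: 12.0
position: [549.5, 260.4, 15.9]
ee_rot: [-0.0, 0.99, -0.144, 0.001]
force: [1.0, -0.9, 6.3]
gripper_width: 25.4
grasp_force: 6.3
```

carry_out([
  [0,0,-0.2,0,0,0,0.29],
  [0,0,-0.3,0,0,0,0.29],
  [0,0,-0.7,0,0,0,0.29],
  [0,0,-1,0,0,0,0.29],
  [0,0,-1.5,0,0,0,0.29],
])

```text
t: 12.5
position: [548.8, 260.1, 52.8]
ee_rot: [0.0, 0.99, -0.144, -0.0]
force: [0.0, 0.4, -0.9]
gripper_width: 24.4
grasp_force: 5.1
```

carry_out([
  [0,0,-1.5,0,0,0,0.29],
  [0,0,-1.5,0,0,0,0.29],
  [0,0,-0.5,0,0,0,0.29],
  [0,0,0,0,0,0,0.29],
  [0,0,0,0,0,0,0.29],
])

```text
t: 13.0
position: [548.8, 260.1, 86.8]
ee_rot: [0.0, 0.99, -0.144, -0.0]
force: [-0.4, -0.4, -1.0]
gripper_width: 25.0
grasp_force: 5.1
```

Run:
```python
from h import *
s=st();print(s['position'],s['gripper_width'],s['force'],s['grasp_force'],s['wrist_torque'])
a=read_camera("scene")[150:280,380:500,::-1];b=read_camera("top")[120:250,190:280,::-1]
f=lambda x:cv2.resize(x,None,fx=3.7,fy=3.7,interpolation=cv2.INTER_CUBIC)
cv2.imwrite("pics/l1.png",np.hstack([f(a),f(b)]))
p=np.array([617.8,-8.8])
# target: tips at plate x=0 => origin at -95 along plate x; tcp offset from origin ~ 0
y=np.radians(-15.5);x=np.array([np.cos(y),np.sin(y)])
t=np.array([618.2,-8.8])-95*x;print("target",t);delta([*t,70],np.radians(74.5))
```

```text
[548.83672365 260.10207416  86.75596845] 24.957414132333703 [-0.37131801 -0.40570249 -1.01524326] 5.086432322859764 [ 0.0356047   0.00863662 -0.04061087]
target [526.65510695  16.58764573]
shift cm [ 4.83 23.96  1.65] turn deg [ 0.04  0.06 -1.08]
```

View pics/l1.png

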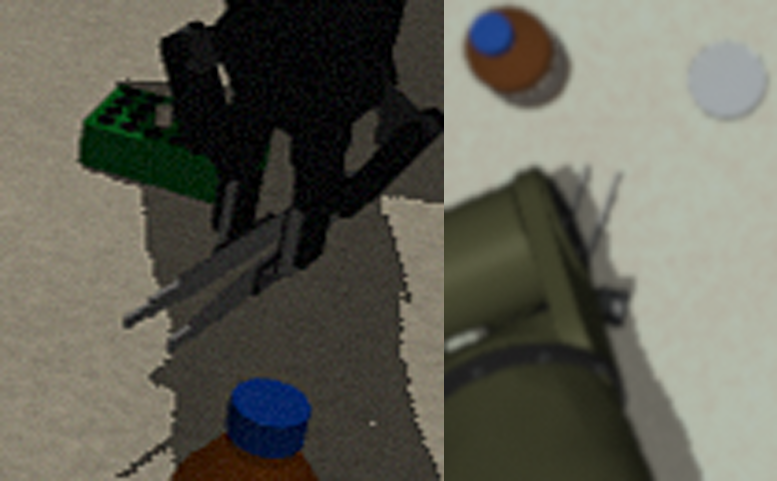

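The last allowed view shows the tweezers lifted and level. The tips are at (127,323) and (172,346) in the scene part and at (587,167) and (620,175) in the top part. I'll triangulate them.

```bash
cat >> h.py <<'E'
def tri(a,b):
    P=[]
    for n in("scene","top"):
        p=camera_params(n);P.append(np.array(p["mtx"])@np.c_[np.array(p["R"]),np.ravel(p["t"])])
    X=cv2.triangulatePoints(P[0],P[1],np.array(a,float).T,np.array(b,float).T);return (X[:3]/X[3]).T
E
python3 - <<'E'
from h import *
f=lambda x,y,ox,oy:[(x+.5)/3.7-.5+ox,(y+.5)/3.7-.5+oy]
X=tri([f(172,346,380,150),f(127,323,380,150)],[f(587-444,167,190,120),f(620-444,175,190,120)])
print(X,np.linalg.norm(X[0]-X[1]),X.mean(0))
y=np.radians(-16.55);d=X.mean(0)[:2]-st()['position'][:2]
c,s=np.cos(y),np.sin(y);print("tip mid in tool-ish frame",d@[c,s],d@[-s,c],"expected pred",95,0)
E
```

```text
[[640.915078   241.91795706  77.10226848]
 [634.47727076 218.57615905  77.19565968]] 24.213500744369885 [637.69617438 230.24705805  77.14896408]
tip mid in tool-ish frame 93.75372540385229 -3.2311572010627514 expected pred 95 0
```

carry_out([
  [0.2,1,0,0,0,0,0.28],
  [0.4,2,0,0,0,0,0.28],
  [0.6,3,0,0,0,0,0.28],
  [0.6,3,0,0,0,-0.5,0.28],
  [0.6,3,0,0,0,-0.5,0.28],
])

```text
t: 13.6
position: [537.5, 136.6, 86.8]
ee_rot: [0.0, 0.991, -0.135, -0.0]
force: [-0.1, -0.3, -1.1]
gripper_width: 24.0
grasp_force: 5.7
```

carry_out([
  [0.6,3,0,0,0,0,0.28],
  [0.6,3,0,0,0,0,0.28],
  [0.6,2.5,0,0,0,0,0.28],
  [0.4,2,0,0,0,0,0.28],
  [0.3,1.1,0,0,0,0,0.28],
])

```text
t: 14.1
position: [530.5, 18.0, 86.9]
ee_rot: [0.0, 0.991, -0.136, -0.0]
force: [-1.0, 0.8, -1.7]
gripper_width: 24.3
grasp_force: 5.7
```

carry_out([
  [0,0,0.5,0,0,0,0.28],
  [0,0,0.8,0,0,0,0.28],
  [0,0,0.8,0,0,0,0.28],
  [0,0,0.6,0,0,0,0.28],
  [0,0,0,0,0,0,0.28],
])

```text
t: 14.6
position: [530.5, 20.4, 58.9]
ee_rot: [0.0, 0.991, -0.135, -0.001]
force: [0.6, -0.1, -0.6]
gripper_width: 24.3
grasp_force: 5.7
```

Run:
```python
from h import *
s=st();print(s['position'],s['gripper_width'],s['grasp_force'],s['t'])
delta([528.5,19.4,45],np.radians(74.5))
im=np.mean([read_camera("top").astype(float) for _ in range(6)],0)
sc=np.mean([read_camera("scene").astype(float) for _ in range(6)],0)
np.savez("f.npz",top=im,scene=sc)
# top, rectified at tip height along plate frame
z=s['position'][2]-9+3
y=np.radians(-15.5);c,sn=np.cos(y),np.sin(y);R=np.array([[c,-sn],[sn,c]])
xs=np.arange(-60,45,3.);ys=np.arange(-24,24.1,2)
X,Y=np.meshgrid(xs,ys,indexing="ij")
P=np.c_[X.ravel(),Y.ravel()]@R.T+[618.2,-8.8]
u=pr("top",np.c_[P,z+0*P[:,0]]).astype(np.float32).reshape(X.shape+(2,))
q=cv2.remap(im.mean(2).astype(np.float32),u,None,cv2.INTER_CUBIC).astype(int)
print("z",z,"cols",ys.astype(int))
for x,r in zip(xs,q):print(int(x),*r)
```

```text
[530.48368331  20.40996891  58.88916096] 24.257373862836573 5.696681812405586 14.6
shift cm [-0.16  0.15  1.39] turn deg [ 0.03  0.11 -0.03]
z 52.88916095974028 cols [-24 -22 -20 -18 -16 -14 -12 -10  -8  -6  -4  -2   0   2   4   6   8  10
  12  14  16  18  20  22  24]
-60 76 77 76 75 74 73 73 72 71 70 69 68 68 67 67 66 65 65 64 64 64 63 63 62 62
-57 70 70 70 70 69 69 68 67 66 66 65 65 64 64 64 63 63 62 62 61 61 61 61 61 60
-54 63 66 66 66 65 65 64 64 64 63 63 62 62 62 61 61 61 60 60 60 60 60 59 59 59
-51 59 63 63 63 62 62 62 62 62 61 61 61 60 60 60 60 59 59 59 58 58 58 58 57 57
-48 56 60 61 61 61 60 60 60 59 60 59 59 59 58 58 58 58 57 57 57 56 56 56 55 55
-45 51 56 59 59 59 59 58 58 58 58 57 57 57 56 56 56 55 55 55 54 54 53 53 53 52
-42 48 53 56 57 57 57 57 56 56 56 56 55 54 54 54 54 53 52 52 52 51 51 50 50 49
-39 45 50 53 55 55 55 54 54 54 54 53 53 52 52 51 50 50 49 49 49 48 47 47 46 45
-36 43 47 51 53 53 52 52 52 52 51 50 49 49 49 48 47 46 46 45 44 43 43 42 41 41
-33 42 44 47 49 50 49 49 49 48 47 46 46 45 44 44 43 42 41 40 40 38 37 35 34 33
-30 42 41 44 45 46 46 44 44 43 43 42 41 4
[... 1227 characters left out ...]
8 33 32 33 33 32 32 34 36 36 33 33 33 32 33 33 32 31 32 33 32 32 32 32 32 32
21 33 33 33 32 33 33 32 32 32 32 32 33 32 32 32 32 32 32 32 32 32 32 32 32 32
24 33 33 33 33 32 32 32 32 32 32 32 32 32 32 32 32 32 32 32 32 32 31 31 31 31
27 33 33 32 32 32 32 32 32 32 32 32 32 33 32 32 32 32 32 32 31 32 31 31 32 32
30 32 32 32 32 32 32 32 32 32 32 32 32 32 32 32 32 32 32 31 31 31 32 31 31 31
33 33 33 33 32 32 32 32 32 32 32 32 32 32 32 32 32 32 32 32 31 31 31 32 32 31
36 33 32 32 32 32 32 32 32 32 32 32 32 32 32 32 32 32 32 32 31 31 31 32 32 32
39 33 33 31 31 31 32 32 31 31 31 32 32 32 31 31 31 31 31 31 30 30 31 31 31 30
42 38 39 39 39 37 36 37 37 36 35 34 36 37 36 35 34 35 37 37 36 35 35 37 37 35
```

carry_out([
  [-0.2,0.1,0.5,0,0,0,0.27],
  [-0.2,0.1,0.8,0,0,0,0.26],
  [0,0,0.7,0,0,0,0.255],
  [0,0,0,0,0,0,0.25],
  [0,0,0,0,0,0,0.25],
])

```text
t: 15.7
position: [526.6, 19.0, 39.9]
ee_rot: [0.0, 0.991, -0.136, -0.0]
force: [-0.0, -0.1, -0.8]
gripper_width: 21.6
grasp_force: 7.4
```

carry_out([
  [0,0,0,0,0,0,0.25],
  [0,0,0,0,0,0,0.25],
  [0,0,0,0,0,0,0.25],
  [0,0,0,0,0,0,0.25],
  [0,0,0,0,0,0,0.25],
])

```text
t: 16.2
position: [526.7, 19.0, 40.2]
ee_rot: [-0.0, 0.991, -0.136, 0.0]
force: [-0.7, 0.3, -0.3]
gripper_width: 21.4
grasp_force: 7.4
```

```bash
cat > m.py <<'E'
from h import *
s=st();print(s['position'],s['gripper_width'],s['grasp_force'],s['t'])
y=np.radians(-15.5);c,sn=np.cos(y),np.sin(y);R=np.array([[c,-sn],[sn,c]])
xs=np.arange(-40,32,3.);ys=np.arange(-24,24.1,2)
X,Y=np.meshgrid(xs,ys,indexing="ij");P=np.c_[X.ravel(),Y.ravel()]@R.T+[618.2,-8.8]
z=s['position'][2]-9
for n in("top","scene"):
    im=np.mean([read_camera(n).astype(float) for _ in range(6)],0).mean(2)
    u=pr(n,np.c_[P,z+(3 if n=="top" else 0)+0*P[:,0]]).astype(np.float32).reshape(X.shape+(2,))
    q=cv2.remap(im.astype(np.float32),u,None,cv2.INTER_CUBIC).astype(int)
    print(n,"z",z,"cols",ys.astype(int))
    for x,r in zip(xs,q):print(int(x),*r)
    for k in(-1,1):
        A=np.array([[x,7*k] for x in(-20,0,20)])@R.T+[618.2,-8.8]
        a=pr(n,np.c_[A,[6]*3])
        B=(w(n,a,z+(3 if n=="top" else 0))-[618.2,-8.8])@R;print(" line",7*k,"seen at",np.round(B,1).tolist())
E
python3 m.py
```

```text
[526.67885307  19.02024295  40.21998885] 21.448127217315868 7.423183545470238 16.2
top z 31.21998884618786 cols [-24 -22 -20 -18 -16 -14 -12 -10  -8  -6  -4  -2   0   2   4   6   8  10
  12  14  16  18  20  22  24]
-40 47 51 52 51 51 50 50 49 48 48 47 47 46 45 45 45 43 43 42 41 40 39 37 36 35
-37 43 47 48 48 48 47 46 45 45 43 43 42 41 41 40 40 39 38 36 34 32 30 28 26 25
-34 39 42 44 44 42 42 41 40 39 39 37 36 34 33 34 36 40 37 31 25 21 19 17 16 15
-31 35 37 39 38 37 37 38 42 45 42 34 28 24 24 27 40 50 45 33 21 15 13 13 13 14
-28 33 33 34 34 33 35 43 65 79 69 47 24 16 14 24 43 58 55 38 22 15 12 15 19 22
-25 32 32 33 33 33 33 51 83 107 97 64 31 18 16 31 47 61 58 41 24 14 14 19 25 29
-22 33 34 34 34 34 34 50 78 106 101 69 40 27 36 56 70 71 60 43 25 18 20 25 30 33
-19 34 34 35 34 33 37 50 77 97 90 65 41 36 55 86 106 102 83 53 30 26 27 31 32 32
-16 35 35 34 34 34 38 55 89 110 96 68 42 38 56 92 123 128 107 69 42 31 31 33 33 33
-13 35 34 34 34 35 35 55 86 110 100 70 44 36 55 90 117 125 105 71 43 32 33 33 33 33
-10 35 34 34 34 34 36 52 78 99 93 67 43 38 61 93 119 120 97 66 40 33 32 32 32 32

[... 2438 characters left out ...]
124 134 101 39 9 2 4 6 7 11 8 4 8 8 6 9 9 7 0 4 22 23 1 2 0
8 121 124 119 61 7 0 5 5 4 6 6 3 4 7 8 7 5 2 2 22 71 76 21 0 2
11 126 134 115 51 7 -2 7 11 7 8 9 7 6 6 9 8 8 9 0 12 74 83 21 1 4
14 127 139 141 74 9 3 9 5 5 6 7 5 7 8 7 9 6 3 3 19 78 73 9 -7 1
17 129 132 120 53 -6 -3 6 7 7 7 7 8 9 5 8 8 8 4 5 40 123 104 19 1 3
20 130 143 141 72 6 1 6 9 9 5 8 7 6 9 8 8 10 8 0 16 70 64 -4 -5 4
23 129 135 119 47 -10 0 5 6 7 9 4 7 5 4 7 6 6 5 7 41 71 57 7 -1 2
26 131 142 132 54 1 0 6 6 7 10 6 8 10 9 11 8 9 4 0 18 70 59 15 6 5
29 132 144 128 43 -4 3 6 8 5 5 3 5 4 6 9 8 5 5 -1 5 61 63 8 2 4
 line -7 seen at [[5.9, 19.0], [24.9, 19.0], [43.9, 19.0]]
 line 7 seen at [[5.9, 32.3], [24.9, 32.3], [43.9, 32.3]]
```

carry_out([
  [0,0.08,0.1,0,0,0,0.25],
  [0,0,0,0,0,0,0.25],
  [0,0,0,0,0,0,0.25],
  [0,0,0,0,0,0,0.25],
  [0,0,0,0,0,0,0.25],
])

```text
t: 17.3
position: [526.4, 18.3, 39.2]
ee_rot: [-0.0, 0.991, -0.135, 0.0]
force: [0.4, -0.9, -1.0]
gripper_width: 21.5
grasp_force: 7.4
```

carry_out([
  [0,0,0,0,0,0,0.25],
  [0,0,0,0,0,0,0.25],
  [0,0,0,0,0,0,0.25],
  [0,0,0,0,0,0,0.25],
  [0,0,0,0,0,0,0.25],
])

```text
t: 17.8
position: [526.4, 18.3, 39.1]
ee_rot: [-0.0, 0.991, -0.135, 0.0]
force: [-0.0, 0.4, -0.9]
gripper_width: 21.4
grasp_force: 7.4
```

```bash
python3 m.py | sed -n 1,22p
```

```text
[526.41360542  18.25653262  39.13127149] 21.393633756938375 7.422446608543396 17.8
top z 30.131271489227984 cols [-24 -22 -20 -18 -16 -14 -12 -10  -8  -6  -4  -2   0   2   4   6   8  10
  12  14  16  18  20  22  24]
-40 48 51 51 51 50 50 49 48 48 48 47 46 46 45 44 44 43 42 42 41 40 39 37 35 35
-37 45 47 48 48 47 46 45 44 44 44 42 41 41 40 39 39 38 37 34 33 31 30 27 26 24
-34 40 43 44 43 42 41 40 39 38 38 36 35 33 32 33 38 40 34 28 23 21 20 18 16 16
-31 37 38 38 37 37 38 41 48 50 42 33 25 21 22 29 45 52 43 29 17 14 13 13 13 14
-28 34 34 34 34 33 38 52 79 89 74 48 25 17 16 27 46 56 49 31 18 14 15 17 20 22
-25 34 33 34 33 34 39 62 93 109 92 60 33 22 20 33 49 57 49 32 19 16 21 26 29 31
-22 34 34 34 34 34 41 66 93 102 84 55 37 26 28 43 60 63 50 34 20 20 26 30 33 33
-19 34 35 35 34 33 43 65 94 100 78 53 36 32 41 67 90 89 71 46 28 28 30 32 32 33
-16 35 34 34 34 34 40 60 91 102 84 56 36 36 55 94 124 120 93 57 39 32 33 33 33 33
-13 35 35 34 34 35 38 59 86 101 85 57 38 34 59 100 130 129 97 62 41 33 33 33 33 33
-10 34 34 35 35 33 41 64 92 100 80 52 34 35 59 94 125 125 97 62 37 33 33 33 33 33
-7 34 35 35 34 32 43 66 101 109 83 52 32 35 55 94 124 124 98 61 37 33 32 33 33 33
-4 35 35 34 33 34 40 64 96 110 91 58 35 35 58 98 129 127 96 58 38 31 32 33 33 33
-1 34 34 34 33 34 39 61 87 101 88 60 40 37 62 97 119 113 81 51 35 31 32 32 32 32
2 34 34 33 34 33 39 56 80 91 78 56 39 41 65 97 109 91 63 41 32 32 33 33 32 32
5 33 33 34 33 32 37 54 85 98 81 57 37 37 57 91 105 86 58 37 32 32 33 33 32 32
8 34 34 34 33 33 34 52 82 101 89 61 40 35 51 77 94 82 56 38 33 32 32 32 32 32
11 33 34 34 33 33 35 51 74 89 81 58 41 38 56 80 88 73 51 38 32 32 32 32 32 32
14 34 34 33 33 32 37 49 68 76 66 49 36 38 55 78 84 67 48 36 32 32 32 32 32 32
```

Arm centres sit at about −8.3 and +8, symmetric over the lines. The gap is about 14 mm and the tips are near x = 0, so I'm handing in.

```bash
python3 -c "
from station import job;print(job.job_done())"
```

```text
the job is handed in; nothing more can be done
None
```

I handed the job in with the jar upright and released in the tray and the tweezers held level above the plate, one tip over each line at a gap of about 14 mm; the hand-in returned no verdict.

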